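# Ready the rocker's drive lever over its plug

## Task

Push the brass square plug, shank down, fully home into the square socket of the rocker drive unit and let go of it. Then pick up the blue off-centre lever by its balance point (the yellow band) and hold it level and still over the drive unit, its square hub hole straight above the plug and its small eye straight above the crank pin, about 3 cm clear above the plug. Finish while still holding it there, without lowering it on or setting it down, and leave the other things on the worktop where they are.

Things in the scene. Friction and masses are not known exactly. Their poses are not given: they have to be found in the camera images.
- drive_unit: drive unit of a laboratory rocker, fixed to the worktop: white flat housing 262 x 84 x 26 mm (x from -43 to +219 mm, y +-42 mm) with a dark steel socket block 60 x 60 mm at one end, top 50 mm above the worktop, and a crank pin at the other end. Origin on the worktop under the centre of the socket; x runs along the housing from the socket to the pin, z up
- unit_socket (a point): centre of the mouth of the square socket, 50 mm above the worktop; hole 23 x 23 mm, 22 mm deep, sides along the unit's x and y, mouth chamfered 1.5 mm. Axes as the unit's
- unit_pin (a point): top of the fixed steel crank pin, 10 mm in diameter, 190 mm along the unit's x from the socket, its top 82 mm above the worktop (32 mm of pin on a round 26 mm pedestal)
- drive_plug: loose brass square plug, 59 mm tall, 0.11 kg, standing upright: lower shank 20 x 20 mm and 22 mm high with a tapered foot, collar 30 x 30 mm from 22 to 28 mm, upper drive 16 x 16 mm from 28 to 59 mm. Origin at the centre of the shank's foot, z up, x and y square to its sides; it fits the socket in any of four quarter turns. Fully home its collar rests on the socket block and the drive stands up 37 mm
- plug_top (a point): centre of the top of the plug's upper drive, 59 mm above its foot
- drive_lever: loose blue cast lever, 232 mm long, about 0.5 kg, lying flat: a heavy square hub 54 x 54 x 36 mm with a 20 x 20 mm square through hole, and a round eye 30 mm across and 36 mm high with a 15 mm hole, joined by a bar 16 mm wide and 18 mm high, its underside 14 mm above that of hub and eye. Origin at the centre of the hub's underside; x runs along the bar to the eye, z up. Bar free from x = 27 to 175 mm
- lever_hub (a point): centre of the square hole at the hub's underside (same point as the lever's origin)
- lever_eye (a point): centre of the eye's hole at its underside, at x = 190 mm on the lever
- lever_balance (a point): balance point (centre of mass) of the lever along its bar, at x = 59 mm and at the mid-height of the bar, 23 mm above the hub's underside; an 11 mm wide yellow band is painted round the bar there
- jar: bystander: cream jar with yellow cap, 66 mm across, 118 mm high, origin under its centre
- beaker: bystander: small clear beaker, 56 mm across, 70 mm high, origin under its centre
- petri: bystander: petri dish, 89 mm across, 16 mm high, origin under its centre
- lab_timer: bystander: white timer lying flat, 64 x 68 x 18 mm, origin under its centre
- dropper: bystander: small white dropper bottle with yellow cap, 33 mm across, 72 mm high, origin under its centre
Not all that is in view belongs to the job. Leave any red or turquoise look-alike of the drive_plug alone.

How it is judged:
On the way, in this order (a step that is already met when the one before it is completed fails the run):
1. the plug is fully home in the socket and let go of (horizontal distance between drive_plug and unit_socket below 0.004 m and z of drive_plug in the frame of unit_socket below -0.018 m and angle between drive_plug's own z axis and vertical below 0.08 rad and contact force between the fingers and drive_plug below 0.1 N), for 0.2 s.
2. the lever is lifted clear of the worktop, held level by its balance point (contact force between the fingers and drive_lever above 2 N and x of the grasp point in the frame of lever_balance between -0.018 and 0.018 m and angle between drive_lever's own z axis and vertical below 0.08 rad and height (world z) of each of lever_hub, lever_eye above 0.03 m and contact force between drive_lever and drive_unit below 0.1 N and contact force between drive_lever and drive_plug below 0.1 N), for 0.2 s.
At the end, for the whole second after the job is handed in: Plug in socket within 4 mm, 18+ mm deep, upright, not touched. Lever held within 18 mm of its balance point, level within 0.08 rad, still, touching neither plug nor unit; hub hole within 12 mm of plug axis, eye within 15 mm of pin axis, hub underside 10-60 mm above plug top (all of step 1 and contact force between the fingers and drive_lever above 2 N and x of the grasp point in the frame of lever_balance between -0.018 and 0.018 m and angle between drive_lever's own z axis and vertical below 0.08 rad and contact force between drive_lever and drive_unit below 0.1 N and contact force between drive_lever and drive_plug below 0.1 N and horizontal distance between lever_hub and plug_top below 0.012 m and horizontal distance between lever_eye and unit_pin below 0.015 m and z of lever_hub in the frame of plug_top between 0.01 and 0.06 m and linear speed of drive_lever below 0.03 m/s); the arm keeps its last pose, push and grip.
It fails at once if a bystander (jar, beaker, petri dish, timer, dropper bottle) is moved more than 30 mm or tipped over (distance of any of jar, beaker, petri, lab_timer, dropper from where it was at the start of the episode above 0.03 m or angle between any of jar, beaker, petri, lab_timer, dropper's own z axis and vertical above 0.5 rad).
It also fails if it takes over 51 s, if anything falls off the work surface, if the arm or the gripper's body presses on something with over 40 N, if the wrist force passes 120 N, or if a joint passes its speed limit or range.

## Robot

A 6-joint arm with a two-finger parallel gripper is mounted at the origin on a cart in front of the work surface, level with it; the furniture and walls round the work are solid. World frame = base frame: x ahead of the robot, y to its left, z up, the work surface at z = 0. Lengths are in m, angles in rad, forces in N, time in s.
With the tool pointing down it reaches from about 0.425 to 0.95 m from the base axis. Payload 3.5 kg.
Tool frame: the origin (TCP) lies between the finger pads; the fingertips stand 14 mm ahead of it and the grasp point (between the pads) lies 5 mm behind it; z points along the fingers, y is the line along which they close (so a half turn about z gives the same grasp; the last joint's range is limited). The gripper opens to 85 mm and grips with 20 to 120 N. Pads are 22 mm wide; open, the fingers measure 114 mm over their backs; the gripper's body (76 mm by 85 mm) begins 54 mm behind the grasp point. The pads swing forward as they close: fully open they stand 13 mm farther back than shut.
Start: joints at [1.028, 0.286, 1.577, -0, 1.279, -0.15], TCP at [0.258, 0.624, 0.245] pointing down, gripper open.
Joint ranges: [-2.77, 2.77], [-0.9, 2.22], [0.21, 2.48], [-1.53, 4.67], [0.24, 2.81], [-2.84, 2.84]. Speed limits (rad/s): [2.79, 2.79, 3.14, 3.14, 3.14, 3.14].

## Interface

Orientations are given as a unit quaternion [x, y, z, w].
In Python, from plant import * gives the robot as it stands.
- The arm moves only by the tool step_arm, never from a script. Its argument "commands" is a list of rows, each an object of numbers: "gripper": the gripper's target within -1 to 1 (shut at 1, half-way at 0, fully open at -1); "x", "y", "z": the shift along the tool's x, y, z in mm; "spin": the turn about the tool's z in degrees. A call has exactly 10 rows; each row shifts and turns the commanded pose from where the row before left it, along the tool's axes as they then stand; what a row does not reach is not made up. A row lasts 1/10 s, in which the tool goes at most 50 mm and 8.59 degrees, less where a joint would pass 70% of its speed; a pose out of reach is approached as far as the arm can. A call with a gripper value outside its range is refused whole. The fingers move at their own pace and stop on an object; "force" is the grip in N (left out, the last holds). Time passes only in rows, so rows that do not move let the fingers close, or fill a call up. It gives the time, the measured TCP pose, the force, the opening and the grip force at its end, in the units of the state.
- get_state(): the state, without advancing time (a new reading comes with each control period).
- read_camera(name): name is "side" or "top" or "wrist"; returns a dict with "color" (384x512x3 uint8, red, green, blue), "z_map" (384x512 float32, m along the optical axis (not along the pixel's ray), 0 where there is no reading), "fx", "fy", "cx", "cy" (pixels), "distortion" ([k1, k2, p1, p2, k3] as OpenCV has them; the pictures are not rectified), "eye" and "attitude" of the camera in the world; the wrist camera has in their place "mount" (4x4, takes a point from camera to tool coordinates, whose origin is the TCP and whose axes are the flange's). Camera axes: x right, y up, looking along -z (the intrinsics and any distortion apply to the point x, -y, -z); pixel columns grow to the right and rows downward; lengths in m; the calibration is good to about 2 mm. A picture is of the moment at which its call begins: read the wrist's pose just before it.
- sign_off(): hands the job in; it is judged then, once.
The state is a dict: "time": time; "qpos": joint angles; "dq": joint speeds; "joint_efforts": joint torques, N m; "eef_pos": TCP position; "tcp_rot": TCP orientation; "contact_force": force on the tool from outside, world axes, zero at the start; "wrist_torque": the same for the moment, N m; "opening": opening from 0.0 (shut) to 1.0 (fully open); "finger_force": force on a finger pad.
Only numpy, scipy, OpenCV 4.12 (cv2) and the standard library are available. Lean on these libraries where they do the work, as an engineer would, in place of code of your own. Each camera call takes 0.05 s, during which the arm holds its last target. There are 200 camera calls.

## Working session

There is one attempt and no reset: what is moved stays moved. The work goes in short steps, Python scripts to look and compute and a tool call to move; the robot and the scene stay as the last step left them, time stands still between calls to the robot, and variables do not carry over. Pictures are saved under pics/ and viewed, at most 10 in all, crops included, and the job is handed in when it is done.

Besides the shell and the picture viewer there is one more tool, called after "Request:" as name(argument=value, ...) on one line, values as JSON. step_arm: Moves the arm, as the interface text tells. Its arguments: {"type":"object","properties":{"commands":{"type":"array"},"force":{"type":"number"}},"required":["commands"]}

```bash
mkdir -p pics
cat > h.py <<'E'
from plant import *
import numpy as np, cv2
from scipy.spatial.transform import Rotation as R
def cam(n):
    s=get_state(); d=read_camera(n)
    if 'mount' in d:
        T=np.eye(4);T[:3,:3]=R.from_quat(s['tcp_rot']).as_matrix();T[:3,3]=s['eef_pos'];d['T']=T@np.array(d['mount'])
    else:
        T=np.eye(4);a=np.array(d['attitude'],float)
        T[:3,:3]=a if a.shape==(3,3) else R.from_quat(a).as_matrix();T[:3,3]=d['eye'];d['T']=T
    d['K']=np.array([[d['fx'],0,d['cx']],[0,d['fy'],d['cy']],[0,0,1.]]);d['D']=np.array(d['distortion'],float)
    return d
def rays(d,uv):
    p=cv2.undistortPoints(np.array(uv,float).reshape(-1,1,2),d['K'],d['D']).reshape(-1,2)
    return np.c_[p[:,0],-p[:,1],-np.ones(len(p))]
def onplane(d,uv,z):
    r=rays(d,uv)@d['T'][:3,:3].T; o=d['T'][:3,3]
    return o+r*((z-o[2])/r[:,2])[:,None]
def cloud(d):
    v,u=np.mgrid[:384,:512]; uv=np.c_[u.ravel(),v.ravel()]
    r=rays(d,uv)*d['z_map'].ravel()[:,None]
    return (r@d['T'][:3,:3].T+d['T'][:3,3]).reshape(384,512,3)
def save(d,f): cv2.imwrite('pics/'+f,d['color'][:,:,::-1])
E
python3 - <<'E'
from h import *
for n in ('top','side','wrist'):
    d=cam(n);save(d,n+'0.png');print(n,d['T'].round(3).tolist(),d['fx'],d['D'])
    np.savez('pics/'+n+'0.npz',**{k:np.array(v) for k,v in d.items()})
print(get_state())
a=[cv2.imread(f'pics/{n}0.png') for n in('top','side')]
E
```

```text
top [[-0.027, 0.99, -0.137, 0.322], [-1.0, -0.026, 0.014, 0.075], [0.011, 0.137, 0.99, 1.434], [0.0, 0.0, 0.0, 1.0]] 353.6456756931129 [-0.01152548  0.          0.          0.          0.        ]
side [[-0.966, 0.14, -0.217, 0.169], [-0.259, -0.546, 0.797, 1.38], [-0.007, 0.826, 0.564, 1.024], [0.0, 0.0, 0.0, 1.0]] 471.3769882109341 [0.0671088 0.        0.        0.        0.       ]
wrist [[0.383, -0.892, -0.241, 0.197], [0.924, 0.369, 0.102, 0.649], [-0.002, -0.262, 0.965, 0.373], [0.0, 0.0, 0.0, 1.0]] 273.7192539552543 [0.00505729 0.         0.         0.         0.        ]
{'time': 0.15, 'qpos': array([ 1.02798380e+00,  2.87005703e-01,  1.57781697e+00,  5.21280680e-06,
        1.27860291e+00, -1.50006248e-01]), 'dq': array([-0.00027226, -0.00205512, -0.00415528, -0.00181143, -0.00025325,
       -0.00161881]), 'joint_efforts': array([ 1.94338927e-04, -4.06602645e+01, -2.93140340e+01, -1.88941208e-04,
        3.94047194e-03,  5.67747065e-06]), 'eef_pos': array([0.25810517, 0.6231893 , 0.24424874]), 'tcp_rot': array([ 1.95143546e-01,  9.80774264e-01, -8.61177634e-04, -3.13507598e-04]), 'contact_force': array([-0.58826232,  0.13178191, -0.39987221]), 'wrist_torque': array([-0.009461  , -0.0237325 ,  0.00959746]), 'finger_force': 0.0, 'opening': 0.9996435443874678}
```

View pics/top0.png

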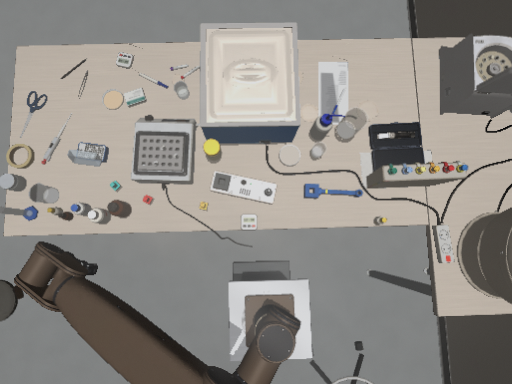

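View pics/side0.png

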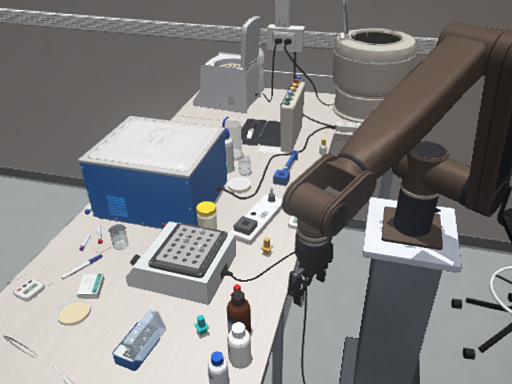

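The top view shows the drive unit with its socket at about (222,183) and pin at (267,192). The brass plug is at (204,206), and the blue lever has its hub at (312,191) and eye at (358,193). The jar is at (211,147), petri at (290,155), beaker at (318,152), timer at (249,222) and dropper at (381,220). The red look-alike is at (148,199) and the turquoise one at (115,185).

Run:
```python
from h import *
L=lambda n:dict(np.load(f'pics/{n}0.npz'))
t=L('top');C=cloud(t);hsv=cv2.cvtColor(t['color'],cv2.COLOR_RGB2HSV)
for n,uv,z in [('socket',(222,183),.05),('pin',(267,192),.082),('plug',(204,206),.05),('hub',(312,191),.036),('eye',(358,193),.036),('jar',(211,147),.118),('timer',(249,222),.018),('petri',(290,155),.016)]:
    print(n,onplane(t,[uv],z).round(3)[0],'depth',C[uv[1],uv[0]].round(3))
# blue lever mask
def blob(m,box):
    x0,y0,x1,y1=box;k=np.zeros_like(m);k[y0:y1,x0:x1]=m[y0:y1,x0:x1];v,u=np.nonzero(k);return np.c_[u,v]
m=cv2.inRange(hsv,(100,110,40),(130,255,255))
b=blob(m,(298,178,370,206));P=onplane(t,b,.034)
r=cv2.minAreaRect(P[:,:2].astype(np.float32)*1000);print('lever',len(b),r)
m=cv2.inRange(hsv,(18,120,80),(35,255,255))
b=blob(m,(194,196,214,216));print('plug px',len(b),onplane(t,b,.045).mean(0).round(3))
b=blob(m,(300,180,345,204));print('band',len(b),onplane(t,b,.032).mean(0).round(3) if len(b) else '')
# unit white mask
P=C[165:212,200:285];w=(P[...,2]>.018)&(P[...,2]<.036);print('unit',cv2.minAreaRect(P[w][:,:2].astype(np.float32)*1000))
cr=t['color'][130:240,190:390];cv2.imwrite('pics/c1.png',cv2.resize(cr,None,fx=4,fy=4,interpolation=2)[:,:,::-1])
cv2.imwrite('pics/w1.png',L('wrist')['color'][:,:,::-1])
```

```text
socket [0.537 0.173 0.05 ] depth [0.54  0.174 0.032]
pin [ 0.492 -0.002  0.082] depth [ 0.496 -0.004  0.053]
plug [0.448 0.245 0.05 ] depth [0.446 0.243 0.061]
hub [ 0.498 -0.185  0.036] depth [ 0.502 -0.191  0.004]
eye [ 0.485 -0.369  0.036] depth [ 0.488 -0.378  0.007]
jar [0.666 0.208 0.118] depth [0.666 0.208 0.119]
timer [0.382 0.07  0.018] depth [0.382 0.07  0.016]
petri [ 0.651 -0.106  0.016] depth [ 0.652 -0.106  0.012]
lever 246 ((499.60333251953125, -271.504150390625), (221.56414794921875, 48.450862884521484), 88.50298309326172)
plug px 2 [0.456 0.255 0.045]
band 3 [ 0.497 -0.242  0.032]
unit ((486.453125, 109.31100463867188), (285.8125915527344, 164.37461853027344), 76.83876037597656)
```

View pics/c1.png

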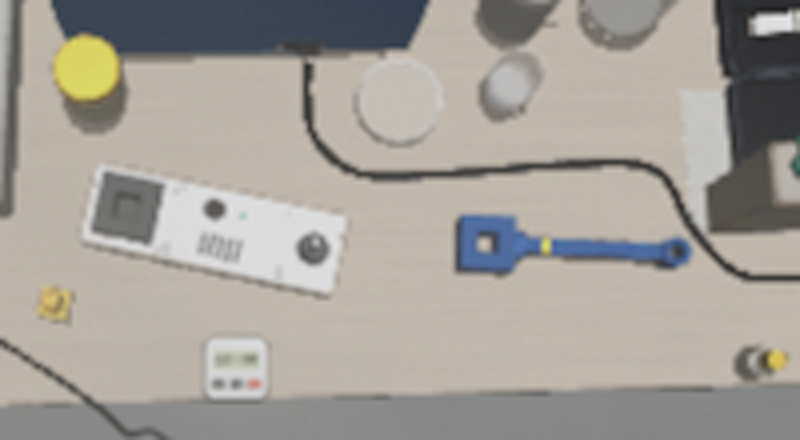

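View pics/wrist0.png

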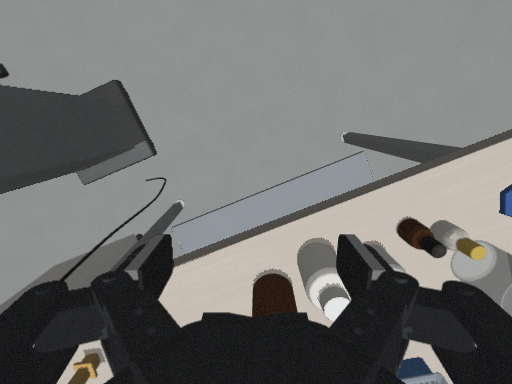

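Request:
step_arm(commands=[{"gripper": -1,"x": -15,"y": -12,"z": -15},{"gripper": -1,"x": -34,"y": -30},{"gripper": -1,"x": -34,"y": -30},{"gripper": -1,"x": -34,"y": -30},{"gripper": -1,"x": -34,"y": -30},{"gripper": -1,"x": -34,"y": -30},{"gripper": -1,"x": -34,"y": -30},{"gripper": -1,"x": -34,"y": -30},{"gripper": -1,"x": -34,"y": -30},{"gripper": -1,"x": -30,"y": -25}])

```text
invalid input
```

Run:
```python
from h import *
s=get_state();d=cam('wrist');save(d,'w2.png');np.savez('pics/w2.npz',**{k:np.array(v) for k,v in d.items()})
print(s['time'],s['eef_pos'],s['tcp_rot'],s['qpos'].round(2))
C=cloud(d);print(C[100:240:20,200:320:20,2].round(3))
```

```text
0.15 [0.25810517 0.6231893  0.24424874] [ 1.95143546e-01  9.80774264e-01 -8.61177634e-04 -3.13507598e-04] [ 1.03  0.29  1.58  0.    1.28 -0.15]
[[-0.924 -0.927 -0.923 -0.926 -0.923 -0.925]
 [-0.926 -0.932 -0.925 -0.925 -0.921 -0.93 ]
 [-0.924 -0.924 -0.924 -0.924 -0.922 -0.923]
 [-0.921 -0.926 -0.921 -0.927 -0.921 -0.921]
 [-0.922 -0.927 -0.922 -0.922 -0.925 -0.652]
 [-0.924 -0.924 -0.659 -0.654 -0.652 -0.655]
 [-0.653 -0.651 -0.654 -0.654 -0.029 -0.   ]]
```

View pics/w2.png

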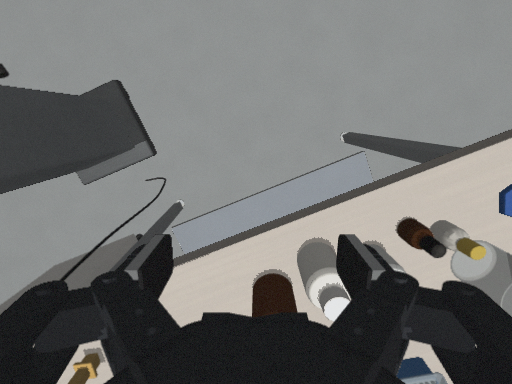

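The move was refused and nothing moved; the picture is the same start view. I'll retry with every key given in each row.

Request:
step_arm(commands=[{"gripper": -1,"x": -15,"y": -12,"z": -15,"spin": 0},{"gripper": -1,"x": -34,"y": -30,"z": 0,"spin": 0},{"gripper": -1,"x": -34,"y": -30,"z": 0,"spin": 0},{"gripper": -1,"x": -34,"y": -30,"z": 0,"spin": 0},{"gripper": -1,"x": -34,"y": -30,"z": 0,"spin": 0},{"gripper": -1,"x": -34,"y": -30,"z": 0,"spin": 0},{"gripper": -1,"x": -34,"y": -30,"z": 0,"spin": 0},{"gripper": -1,"x": -34,"y": -30,"z": 0,"spin": 0},{"gripper": -1,"x": -34,"y": -30,"z": 0,"spin": 0},{"gripper": -1,"x": -30,"y": -25,"z": 0,"spin": 0}], force=60)

```text
time: 1.2
eef_pos: [0.4456, 0.2443, 0.2603]
tcp_rot: [0.195, 0.981, -0.0, 0.0]
contact_force: [0.5, -0.1, 0.5]
opening: 1.001
finger_force: 0.0
```

Run:
```python
from h import *
s=get_state();d=cam('wrist');np.savez('pics/w3.npz',**{k:np.array(v) for k,v in d.items()})
print(s['time'],s['eef_pos'],s['tcp_rot'],s['qpos'].round(2))
C=cloud(d);hsv=cv2.cvtColor(d['color'],cv2.COLOR_RGB2HSV)
m=cv2.inRange(hsv,(12,110,80),(35,255,255))
n,l,st,c=cv2.connectedComponentsWithStats(m)
for i in range(1,n):
    if st[i,4]>60:
        P=C[l==i];print(st[i],c[i].round(1),np.median(P,0).round(3))
        for lo,hi in((.054,.064),(.022,.034)):
            w=(P[:,2]>lo)&(P[:,2]<hi)
            if w.sum()>15:print(lo,w.sum(),cv2.minAreaRect(P[w][:,:2].astype(np.float32)*1000))
cv2.imwrite('pics/w3.png',cv2.resize(d['color'][:,:,::-1],None,fx=1.5,fy=1.5))
```

```text
1.2 [0.44561841 0.24431718 0.26034691] [ 1.95418892e-01  9.80719850e-01 -2.99833324e-05  1.77272836e-04] [ 0.3  -0.1   1.96 -0.    1.28 -0.88]
[249 159  24  24 424] [260.8 171. ] [0.448 0.252 0.029]
0.054 158 ((451.0441589355469, 251.46351623535156), (15.864622116088867, 15.07327651977539), 76.14745330810547)
0.022 263 ((450.8117980957031, 251.50274658203125), (28.8901424407959, 28.792394638061523), 75.55431365966797)
```

View pics/w3.png

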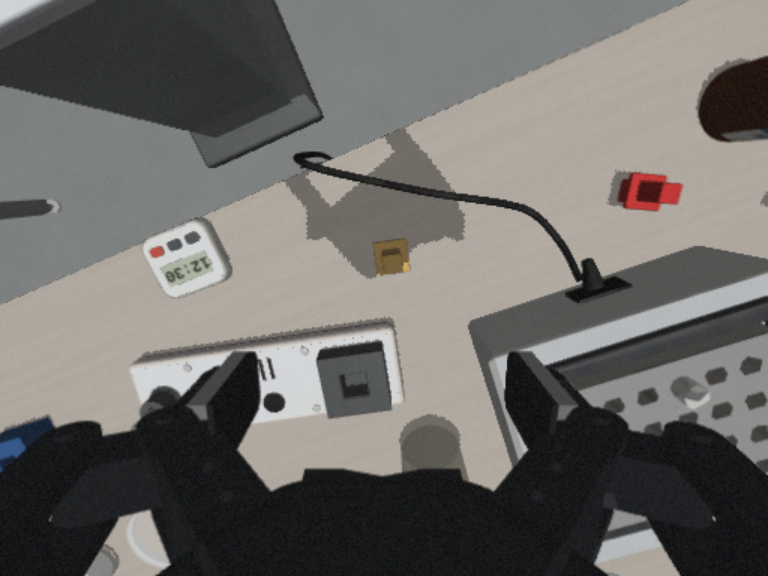

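The view shows the brass plug at about (390,257), and the socket block at (355,378) fully visible, in 1.5× pixels. The plug centre is (0.451,0.2515), with a side at about 76°, and its sizes check. Next I measure the socket from the same picture.

Run:
```python
from h import *
d=dict(np.load('pics/w3.npz'));C=cloud(d)
k=np.zeros((384,512),bool);k[222:285,205:268]=1
w=k&(C[...,2]>.043)&(C[...,2]<.058);w=cv2.morphologyEx(w.astype(np.uint8),cv2.MORPH_OPEN,np.ones((3,3)))>0
P=C[w];print('block',w.sum(),np.median(P[:,2]),cv2.minAreaRect(P[:,:2].astype(np.float32)*1000))
h=np.zeros((384,512),bool);h[235:275,220:255]=1
h&=(C[...,2]<.040)
v,u=np.nonzero(h);print('hole px',len(u),u.min(),u.max(),v.min(),v.max())
# hole: from mouth: use complement inside block on plane z=.05
blk=cv2.morphologyEx(w.astype(np.uint8),cv2.MORPH_CLOSE,np.ones((41,41)))
hol=((blk>0)&(~w)).astype(np.uint8);n,l,st,c=cv2.connectedComponentsWithStats(hol)
i=1+st[1:,4].argmax();v,u=np.nonzero(l==i);Q=onplane(d,np.c_[u,v],.05)
print('hole',st[i],cv2.minAreaRect(Q[:,:2].astype(np.float32)*1000))
# edges of housing
w=(C[...,2]>.019)&(C[...,2]<.033);w[:,280:]=0;w[:215]=0;w[290:]=0
cs,_=cv2.findContours(w.astype(np.uint8),cv2.RETR_EXTERNAL,cv2.CHAIN_APPROX_NONE)
cc=max(cs,key=cv2.contourArea);P=C[w]
print('house',cv2.minAreaRect(C[cc[:,0,1],cc[:,0,0]][:,:2].astype(np.float32)*1000))
```

```text
block 1621 0.05008568744549269 ((544.0096435546875, 176.1072235107422), (60.21099853515625, 60.85048294067383), 76.3267593383789)
hole px 194 220 254 235 274
hole [228 248  18  15 210] ((542.36279296875, 177.4312286376953), (21.59968376159668, 19.99778175354004), 76.31502532958984)
house ((522.4336547851562, 91.77816772460938), (260.1932678222656, 83.22728729248047), 76.08175659179688)
```

Request:
step_arm(commands=[{"gripper": -1,"x": -2,"y": 9,"z": 0,"spin": 0},{"gripper": -1,"x": 0,"y": 0,"z": 10,"spin": -4.2},{"gripper": -1,"x": 0,"y": 0,"z": 40,"spin": -4.2},{"gripper": -1,"x": 0,"y": 0,"z": 40,"spin": 0},{"gripper": -1,"x": 0,"y": 0,"z": 40,"spin": 0},{"gripper": -1,"x": 0,"y": 0,"z": 40,"spin": 0},{"gripper": -1,"x": 0,"y": 0,"z": 30,"spin": 0},{"gripper": -1,"x": 0,"y": 0,"z": 13,"spin": 0},{"gripper": -1,"x": 0,"y": 0,"z": 0,"spin": 0},{"gripper": 1,"x": 0,"y": 0,"z": 0,"spin": 0}], force=50)

```text
time: 2.25
eef_pos: [0.4514, 0.2548, 0.0485]
tcp_rot: [0.122, 0.992, 0.0, 0.001]
contact_force: [0.4, -0.2, 0.8]
opening: 0.859
finger_force: 0.0
```

Request:
step_arm(commands=[{"gripper": 1,"x": 0,"y": 0,"z": 0,"spin": 0},{"gripper": 1,"x": 0,"y": 0,"z": 0,"spin": 0},{"gripper": 1,"x": 0,"y": 0,"z": 0,"spin": 0},{"gripper": 1,"x": 0,"y": 0,"z": 0,"spin": 0},{"gripper": 1,"x": 0,"y": 0,"z": 0,"spin": 0},{"gripper": 1,"x": 0,"y": 0,"z": 0,"spin": 0},{"gripper": 1,"x": 0,"y": 0,"z": 0,"spin": 0},{"gripper": 1,"x": 0,"y": 0,"z": 0,"spin": 0},{"gripper": 1,"x": 0,"y": 0,"z": 0,"spin": 0},{"gripper": 1,"x": 0,"y": 0,"z": 0,"spin": 0}])

```text
time: 3.25
eef_pos: [0.451, 0.254, 0.048]
tcp_rot: [0.123, 0.992, 0.0, 0.0]
contact_force: [-1.7, -0.7, 5.2]
opening: 0.176
finger_force: 51.9
```

Request:
step_arm(commands=[{"gripper": 1,"x": 0,"y": 0,"z": -15,"spin": 0},{"gripper": 1,"x": 0,"y": 0,"z": -30,"spin": 0},{"gripper": 1,"x": 0,"y": 0,"z": -35,"spin": 0},{"gripper": 1,"x": -10,"y": -10,"z": 0,"spin": 0},{"gripper": 1,"x": -15,"y": -15,"z": 0,"spin": 0},{"gripper": 1,"x": -15,"y": -15,"z": 0,"spin": 0},{"gripper": 1,"x": -10,"y": -10,"z": 0,"spin": 0},{"gripper": 1,"x": 0,"y": 0,"z": 0,"spin": 0},{"gripper": 1,"x": 0,"y": 0,"z": 0,"spin": 0},{"gripper": 1,"x": 0,"y": 0,"z": 0,"spin": 0}])

```text
time: 4.25
eef_pos: [0.4861, 0.1936, 0.1268]
tcp_rot: [0.123, 0.992, -0.0, -0.001]
contact_force: [-0.1, 0.1, -0.3]
opening: 0.176
finger_force: 51.1
```

Run:
```python
from h import *
s=get_state();d=cam('wrist');np.savez('pics/w4.npz',**{k:np.array(v) for k,v in d.items()})
print(s['time'],s['eef_pos'],s['tcp_rot'],s['opening'],s['contact_force'])
C=cloud(d);hsv=cv2.cvtColor(d['color'],cv2.COLOR_RGB2HSV)
m=cv2.inRange(hsv,(12,110,50),(35,255,255))
n,l,st,c=cv2.connectedComponentsWithStats(m)
M=R.from_quat(s['tcp_rot']).as_matrix()
for i in range(1,n):
    if st[i,4]>60:
        P=C[l==i];T=(P-s['eef_pos'])@M;print(st[i],np.percentile(T,[2,25,50,75,98],axis=0).round(4).tolist())
a=d['color'][:,:,::-1];cv2.imwrite('pics/w4.png',cv2.resize(a,None,fx=1.5,fy=1.5))
```

```text
4.25 [0.48613527 0.19361315 0.12675995] [ 1.22573068e-01  9.92459324e-01 -3.05848631e-05 -5.77187943e-04] 0.1757055473432794 [-0.12695353  0.05170606 -0.30551258]
[ 230  208   50   69 2275] [[-0.007, -0.0123, -0.012], [0.002, -0.0042, -0.0108], [0.0071, 0.0001, -0.0018], [0.009, 0.0045, 0.0196], [0.0143, 0.0126, 0.0231]]
```

View pics/w4.png

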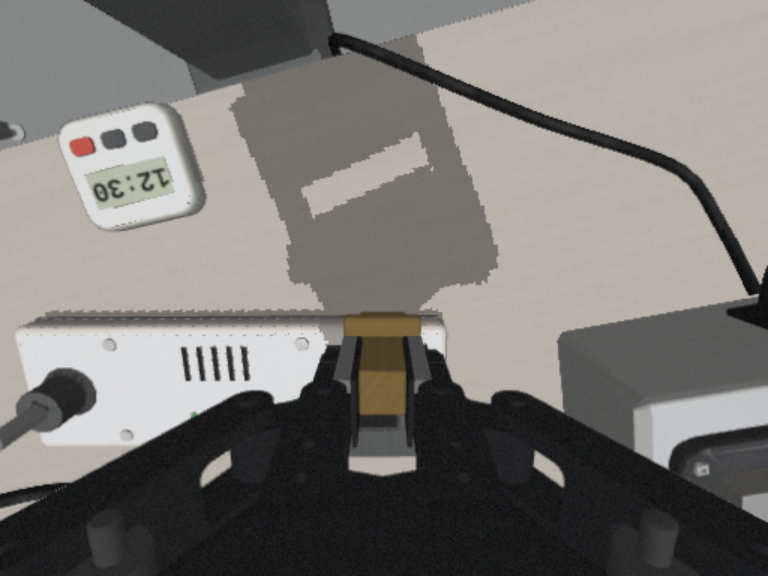

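The plug is held centred and square in the fingers (plug at about (383,360) in 1.5× pixels), and the housing's near edge and right end are visible. I'll refine the socket from those edges.

Run:
```python
from h import *
d=dict(np.load('pics/w4.npz'));C=cloud(d)
w=(C[...,2]>.022)&(C[...,2]<.030);w[:,300:]=0;w[:200]=0;w[300:]=0
cs,_=cv2.findContours(w.astype(np.uint8),cv2.RETR_EXTERNAL,cv2.CHAIN_APPROX_NONE)
v,u=np.nonzero(w);P=onplane(d,np.c_[u,v],.026)[:,:2]
# near edge: per column the topmost px
xs=[c for c in range(30,215,3)];E=onplane(d,[(c,np.nonzero(w[:,c])[0].min()-.5) for c in xs if w[:,c].any()],.026)[:,:2]
f=cv2.fitLine(E.astype(np.float32),cv2.DIST_HUBER,0,.001,.001).ravel();print('edge yaw',np.degrees(np.arctan2(f[1],f[0])),len(E))
a=np.radians(76.0)+np.pi;print('w',w.sum())
for yaw in (-104.0,np.degrees(np.arctan2(f[1],f[0]))):
    yaw=np.radians(yaw);ex=np.array([np.cos(yaw),np.sin(yaw)])
    if ex[1]>0: ex=-ex
    ey=np.array([-ex[1],ex[0]])
    vm=np.median(E@ey);
    rows=[r for r in range(216,250) if w[r,282:].any()]
    U=onplane(d,[(np.nonzero(w[r])[0].max()+.5,r) for r in rows],.026)[:,:2]@ex
    print(len(rows),vm,np.percentile(U,[0,20,50,80]).round(4)); um=np.percentile(U,25)
    S=ex*(um+.043)+ey*(vm+.042);print('socket',S.round(4))
    for S0 in (S,[.5435,.1768]):
        M=R.from_quat([.1226,.99246,0,0]).as_matrix();print('delta tool mm',((np.r_[S0,0]-[.4861,.1936,0])@M*1000).round(1))
```

```text
edge yaw 76.5103 62
w 11870
23 0.4430821880540493 [-0.3445 -0.3441 -0.3436 -0.3432]
socket [0.5435 0.1748]
delta tool mm [-60.3  -4.3   0. ]
delta tool mm [-59.8  -2.3   0. ]
23 0.4448348965913633 [-0.3404 -0.3401 -0.3395 -0.3392]
socket [0.5427 0.1753]
delta tool mm [-59.4  -4.    0. ]
delta tool mm [-59.8  -2.3   0. ]
```

Request:
step_arm(commands=[{"gripper": 1,"x": -10,"y": -1,"z": 0,"spin": 0},{"gripper": 1,"x": -20,"y": -1,"z": 0,"spin": 0},{"gripper": 1,"x": -20,"y": -1,"z": 0,"spin": 0},{"gripper": 1,"x": -10,"y": 0,"z": 0,"spin": 0},{"gripper": 1,"x": 0,"y": 0,"z": 10,"spin": 0},{"gripper": 1,"x": 0,"y": 0,"z": 10,"spin": 0},{"gripper": 1,"x": 0,"y": 0,"z": 6,"spin": 0},{"gripper": 1,"x": 0,"y": 0,"z": 2,"spin": 0},{"gripper": 1,"x": 0,"y": 0,"z": 2,"spin": 0},{"gripper": 1,"x": 0,"y": 0,"z": 2,"spin": 0}])

```text
time: 5.3
eef_pos: [0.5442, 0.1759, 0.0954]
tcp_rot: [0.123, 0.992, 0.0, 0.0]
contact_force: [0.8, 0.6, -0.6]
opening: 0.178
finger_force: 51.1
```

Run:
```python
from h import *
s=get_state();d=cam('wrist');np.savez('pics/w5.npz',**{k:np.array(v) for k,v in d.items()})
print(s['time'],s['eef_pos'],s['contact_force'],s['wrist_torque'])
C=cloud(d);M=R.from_quat(s['tcp_rot']).as_matrix();T=(C-s['eef_pos'])@M
hsv=cv2.cvtColor(d['color'],cv2.COLOR_RGB2HSV);m=cv2.inRange(hsv,(12,110,50),(35,255,255))>0
print('plug y',np.percentile(T[m][:,1],[2,50,98]).round(4))
w=(C[...,2]>.044)&(C[...,2]<.056)&~m&(T[...,0]>.012)&(abs(T[...,1])<.05)
print('block y,x',np.percentile(T[w][:,1],[1,99]).round(4),np.percentile(T[w][:,0],[50,99.]).round(4),w.sum(),np.median(C[w][:,2]))
```

```text
5.3 [0.54419457 0.17585402 0.09541397] [ 0.81671636  0.58072265 -0.61710918] [-0.03247721 -0.05140145 -0.02240089]
plug y [-0.0123  0.0001  0.0126]
block y,x [-0.0293  0.0293] [0.0219 0.0302] 2596 0.050043595167197516
```

The block is centred under the tool to within 0.5 mm, so I'm pushing in.

Request:
step_arm(commands=[{"gripper": 1,"x": 0,"y": 0,"z": 3,"spin": 0},{"gripper": 1,"x": 0,"y": 0,"z": 3,"spin": 0},{"gripper": 1,"x": 0,"y": 0,"z": 3,"spin": 0},{"gripper": 1,"x": 0,"y": 0,"z": 3,"spin": 0},{"gripper": 1,"x": 0,"y": 0,"z": 3,"spin": 0},{"gripper": 1,"x": 0,"y": 0,"z": 2,"spin": 0},{"gripper": 1,"x": 0,"y": 0,"z": 2,"spin": 0},{"gripper": 1,"x": 0,"y": 0,"z": 1,"spin": 0},{"gripper": 1,"x": 0,"y": 0,"z": 0,"spin": 0},{"gripper": 1,"x": 0,"y": 0,"z": 0,"spin": 0}])

```text
time: 6.35
eef_pos: [0.5444, 0.1757, 0.0761]
tcp_rot: [0.123, 0.992, -0.0, 0.0]
contact_force: [-2.5, -0.3, 5.7]
opening: 0.175
finger_force: 51.8
```

Request:
step_arm(commands=[{"gripper": 1,"x": 0,"y": 0,"z": 1,"spin": 0},{"gripper": 1,"x": 0,"y": 0,"z": 1,"spin": 0},{"gripper": 1,"x": 0,"y": 0,"z": 0,"spin": 0},{"gripper": -1,"x": 0,"y": 0,"z": 0,"spin": 0},{"gripper": -1,"x": 0,"y": 0,"z": 0,"spin": 0},{"gripper": -1,"x": 0,"y": 0,"z": 0,"spin": 0},{"gripper": -1,"x": 0,"y": 0,"z": 0,"spin": 0},{"gripper": -1,"x": 0,"y": 0,"z": -10,"spin": 0},{"gripper": -1,"x": 0,"y": 0,"z": -30,"spin": 0},{"gripper": -1,"x": 0,"y": 0,"z": -40,"spin": 0}])

```text
time: 7.35
eef_pos: [0.5427, 0.1754, 0.1523]
tcp_rot: [0.123, 0.992, -0.001, -0.002]
contact_force: [1.2, 0.4, 0.6]
opening: 1.0
finger_force: 0.0
```

Request:
step_arm(commands=[{"gripper": -1,"x": 0,"y": 0,"z": -40,"spin": 0},{"gripper": -1,"x": 0,"y": 0,"z": -40,"spin": 0},{"gripper": -1,"x": 0,"y": 0,"z": 0,"spin": 0},{"gripper": -1,"x": 0,"y": 0,"z": 0,"spin": 0},{"gripper": -1,"x": 0,"y": 0,"z": 0,"spin": 0},{"gripper": -1,"x": 0,"y": 0,"z": 0,"spin": 0},{"gripper": -1,"x": 0,"y": 0,"z": 0,"spin": 0},{"gripper": -1,"x": 0,"y": 0,"z": 0,"spin": 0},{"gripper": -1,"x": 0,"y": 0,"z": 0,"spin": 0},{"gripper": -1,"x": 0,"y": 0,"z": 0,"spin": 0}])

```text
time: 8.35
eef_pos: [0.5442, 0.1757, 0.2331]
tcp_rot: [0.123, 0.992, -0.0, -0.0]
contact_force: [-0.0, -0.1, 0.0]
opening: 0.999
finger_force: 0.0
```

Run:
```python
from h import *
s=get_state();d=cam('wrist');np.savez('pics/w6.npz',**{k:np.array(v) for k,v in d.items()})
print(s['time'],s['eef_pos'],s['tcp_rot'],s['qpos'].round(2))
C=cloud(d);hsv=cv2.cvtColor(d['color'],cv2.COLOR_RGB2HSV)
m=cv2.inRange(hsv,(12,110,50),(35,255,255));m[280:]=0
n,l,st,c=cv2.connectedComponentsWithStats(m);i=1+st[1:,4].argmax();P=C[l==i]
print(st[i],'top z',np.percentile(P[:,2],[5,25,50,75,90,98]).round(4))
for lo,hi in((.082,.094),(.05,.062)):
    w=(P[:,2]>lo)&(P[:,2]<hi);print(w.sum(),np.median(P[w][:,2]),cv2.minAreaRect(P[w][:,:2].astype(np.float32)*1000))
```

```text
8.35 [0.54418454 0.17566713 0.2330696 ] [ 1.22781474e-01  9.92433706e-01 -6.33431360e-05 -2.12013541e-04] [ 0.13  0.07  1.85 -0.    1.22 -1.19]
[284 262  57  18 753] top z [0.1046 0.1096 0.1156 0.1171 0.1178 0.1184]
0 nan ((0.0, 0.0), (0.0, 0.0), 0.0)
0 nan ((0.0, 0.0), (0.0, 0.0), 0.0)
  return _methods._mean(a, axis=axis, dtype=dtype,
  ret = ret.dtype.type(ret / rcount)
```

That blob was the jar's cap, so I'm restricting the search to near the socket.

Run:
```python
from h import *
d=dict(np.load('pics/w6.npz'));C=cloud(d);hsv=cv2.cvtColor(d['color'],cv2.COLOR_RGB2HSV)
near=np.hypot(C[...,0]-.544,C[...,1]-.1757)<.04
m=near&(cv2.inRange(hsv,(12,90,40),(35,255,255))>0);P=C[m];print(len(P))
for lo,hi in((.080,.094),(.05,.062)):
    w=(P[:,2]>lo)&(P[:,2]<hi)
    if w.sum()>5:print(w.sum(),np.median(P[w][:,2]),cv2.minAreaRect(P[w][:,:2].astype(np.float32)*1000))
w=(C[...,2]>.044)&(C[...,2]<.0535)&(np.hypot(C[...,0]-.544,C[...,1]-.1757)<.05)
print('block',cv2.minAreaRect(C[w][:,:2].astype(np.float32)*1000))
k=(C[...,2]>.078)&(C[...,2]<.086)&(np.hypot(C[...,0]-.499,C[...,1]+.008)<.03);print('pin',k.sum(),np.median(C[k],0) if k.any() else '')
```

```text
715
246 0.08690260814396317 ((544.739013671875, 175.7686767578125), (15.664458274841309, 15.6520357131958), 75.59949493408203)
392 0.05595646654629266 ((544.9483642578125, 175.6898193359375), (28.94279670715332, 29.32301139831543), 76.01786041259766)
block ((543.9242553710938, 176.19778442382812), (60.02997589111328, 59.85740661621094), 76.16497039794922)
pin 61 [ 0.49879046 -0.00647445  0.08112517]
```

The plug is home: top at z=0.087, upright, centred. Now to the lever.

Request:
step_arm(commands=[{"gripper": -1,"x": -3,"y": -20,"z": -5,"spin": 0},{"gripper": -1,"x": -6,"y": -45,"z": -5,"spin": 0},{"gripper": -1,"x": -6,"y": -45,"z": -5,"spin": 0},{"gripper": -1,"x": -6,"y": -45,"z": -5,"spin": 0},{"gripper": -1,"x": -6,"y": -45,"z": -5,"spin": 0},{"gripper": -1,"x": -6,"y": -45,"z": -5,"spin": 0},{"gripper": -1,"x": -6,"y": -45,"z": 0,"spin": 0},{"gripper": -1,"x": -6,"y": -45,"z": 0,"spin": 0},{"gripper": -1,"x": -5,"y": -45,"z": 0,"spin": 0},{"gripper": -1,"x": -4,"y": -40,"z": 0,"spin": 0}])

```text
time: 9.4
eef_pos: [0.4937, -0.247, 0.2636]
tcp_rot: [0.123, 0.992, -0.0, 0.0]
contact_force: [1.4, -0.6, 0.2]
opening: 0.999
finger_force: 0.0
```

Request:
step_arm(commands=[{"gripper": -1,"x": 0,"y": 0,"z": 0,"spin": 8},{"gripper": -1,"x": 0,"y": 0,"z": 0,"spin": 8},{"gripper": -1,"x": 0,"y": 0,"z": 0,"spin": 8},{"gripper": -1,"x": 0,"y": 0,"z": 0,"spin": 8},{"gripper": -1,"x": 0,"y": 0,"z": 0,"spin": 8},{"gripper": -1,"x": 0,"y": 0,"z": 0,"spin": 8},{"gripper": -1,"x": 0,"y": 0,"z": 0,"spin": 8},{"gripper": -1,"x": 0,"y": 0,"z": 0,"spin": 8},{"gripper": -1,"x": 0,"y": 0,"z": 0,"spin": 8},{"gripper": -1,"x": 0,"y": 0,"z": 0,"spin": 8}])

```text
time: 10.4
eef_pos: [0.4943, -0.2448, 0.2634]
tcp_rot: [0.734, 0.679, 0.0, 0.0]
contact_force: [0.3, 0.0, 0.5]
opening: 0.997
finger_force: 0.0
```

Run:
```python
from h import *
s=get_state();d=cam('wrist');np.savez('pics/w7.npz',**{k:np.array(v) for k,v in d.items()})
print(s['time'],s['eef_pos'],s['tcp_rot'],s['qpos'].round(2))
C=cloud(d);hsv=cv2.cvtColor(d['color'],cv2.COLOR_RGB2HSV)
m=cv2.inRange(hsv,(100,110,30),(130,255,255))
n,l,st,c=cv2.connectedComponentsWithStats(m)
for i in range(1,n):
    if st[i,4]>100: print('blue',st[i],np.median(C[l==i],0).round(3))
P=C[(m>0)&(C[...,2]>.028)&(C[...,2]<.042)&(abs(C[...,0]-.49)<.06)]
h=P[(P[:,1]>-.225)&(P[:,2]>.033)];e=P[(P[:,1]<-.335)&(P[:,2]>.033)];b=P[(P[:,1]<-.235)&(P[:,1]>-.33)]
for q in (h,e,b):print(len(q),cv2.minAreaRect(q[:,:2].astype(np.float32)*1000) if len(q) else '')
y=(cv2.inRange(hsv,(22,110,80),(35,255,255))>0)&(C[...,2]<.04)&(abs(C[...,1]+.244)<.04);v,u=np.nonzero(y);print('band',len(u),np.median(C[y],0).round(4),u.mean(),v.mean())
cv2.imwrite('pics/w7.png',cv2.resize(d['color'][:,:,::-1],None,fx=1.5,fy=1.5))
```

```text
10.4 [ 0.49425725 -0.24481227  0.26339009] [7.33947144e-01 6.79206587e-01 1.68347080e-05 3.98675667e-05] [-0.64 -0.    1.86  0.    1.28 -0.57]
blue [ 414    0   98   51 4530] [ 0.705 -0.108  0.073]
blue [ 234  100   43   65 1933] [ 0.5   -0.189  0.036]
blue [ 246  172   20   95 1174] [ 0.49  -0.323  0.032]
blue [477 177  35  18 210] [ 0.838 -0.299  0.008]
1595 ((499.9636535644531, -190.29739379882812), (66.93693542480469, 52.88780975341797), 85.83318328857422)
231 ((484.43170166015625, -361.0970153808594), (27.87199592590332, 49.319297790527344), 9.773210525512695)
654 ((492.9822998046875, -282.24359130859375), (95.80097198486328, 14.594881057739258), 85.23377990722656)
band 69 [ 0.4959 -0.2416  0.0321] 255.30434782608697 167.5072463768116
```

View pics/w7.png

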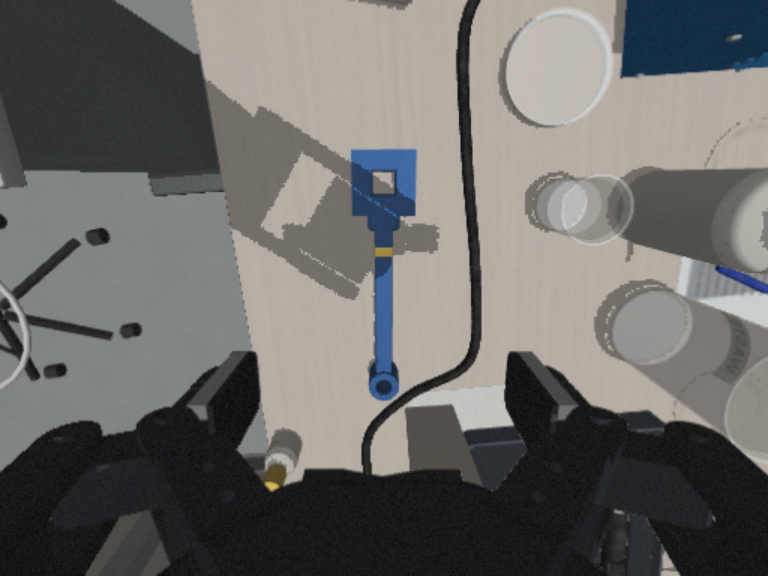

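The view shows the lever with its hub at (384,183), band at (383,251) and eye at (384,383) in 1.5× pixels. The band is at (0.4959,-0.2416) with z=0.032, as it should be, and the bar lies along the tool's x. The cable and the dropper are clear of the fingers, so I'm descending.

Request:
step_arm(commands=[{"gripper": -1,"x": 3,"y": 1,"z": 20,"spin": 0},{"gripper": -1,"x": 0,"y": 0,"z": 40,"spin": 0},{"gripper": -1,"x": 0,"y": 0,"z": 40,"spin": 0},{"gripper": -1,"x": 0,"y": 0,"z": 40,"spin": 0},{"gripper": -1,"x": 0,"y": 0,"z": 40,"spin": 0},{"gripper": -1,"x": 0,"y": 0,"z": 30,"spin": 0},{"gripper": -1,"x": 0,"y": 0,"z": 20,"spin": 0},{"gripper": -1,"x": 0,"y": 0,"z": 12,"spin": 0},{"gripper": -1,"x": 0,"y": 0,"z": 0,"spin": 0},{"gripper": -1,"x": 0,"y": 0,"z": 0,"spin": 0}], force=90)

```text
time: 11.45
eef_pos: [0.4961, -0.2424, 0.0222]
tcp_rot: [0.732, 0.682, 0.0, 0.001]
contact_force: [-0.1, -0.6, 0.5]
opening: 1.001
finger_force: 0.0
```

Request:
step_arm(commands=[{"gripper": 1,"x": 0,"y": 0,"z": 0,"spin": 0},{"gripper": 1,"x": 0,"y": 0,"z": 0,"spin": 0},{"gripper": 1,"x": 0,"y": 0,"z": 0,"spin": 0},{"gripper": 1,"x": 0,"y": 0,"z": 0,"spin": 0},{"gripper": 1,"x": 0,"y": 0,"z": 0,"spin": 0},{"gripper": 1,"x": 0,"y": 0,"z": 0,"spin": 0},{"gripper": 1,"x": 0,"y": 0,"z": 0,"spin": 0},{"gripper": 1,"x": 0,"y": 0,"z": 0,"spin": 0},{"gripper": 1,"x": 0,"y": 0,"z": 0,"spin": 0},{"gripper": 1,"x": 0,"y": 0,"z": 0,"spin": 0}])

```text
time: 12.45
eef_pos: [0.4959, -0.2421, 0.0219]
tcp_rot: [0.732, 0.681, 0.0, 0.0]
contact_force: [-0.0, 0.8, 5.4]
opening: 0.167
finger_force: 89.6
```

Request:
step_arm(commands=[{"gripper": 1,"x": 0,"y": 0,"z": -5,"spin": 0},{"gripper": 1,"x": 0,"y": 0,"z": -10,"spin": 0},{"gripper": 1,"x": 0,"y": 0,"z": -20,"spin": 0},{"gripper": 1,"x": 0,"y": 0,"z": -25,"spin": 0},{"gripper": 1,"x": 0,"y": 0,"z": -30,"spin": 0},{"gripper": 1,"x": 0,"y": 0,"z": -30,"spin": 0},{"gripper": 1,"x": 0,"y": 0,"z": -20,"spin": 0},{"gripper": 1,"x": 0,"y": 0,"z": -10,"spin": 0},{"gripper": 1,"x": 0,"y": 0,"z": 0,"spin": 0},{"gripper": 1,"x": 0,"y": 0,"z": 0,"spin": 0}])

```text
time: 13.45
eef_pos: [0.4945, -0.2413, 0.1697]
tcp_rot: [0.732, 0.681, -0.0, -0.001]
contact_force: [-0.0, 0.5, -4.7]
opening: 0.168
finger_force: 88.2
```

```bash
cat > lev.py <<'E'
from h import *
def lever(f):
    s=get_state();d=cam('wrist');np.savez(f'pics/{f}.npz',**{k:np.array(v) for k,v in d.items()})
    print(s['time'],s['eef_pos'].round(4),s['tcp_rot'].round(4),s['contact_force'].round(1),s['wrist_torque'].round(2),s['opening'],s['finger_force'])
    C=cloud(d);M=R.from_quat(s['tcp_rot']).as_matrix();T=(C-s['eef_pos'])@M
    hsv=cv2.cvtColor(d['color'],cv2.COLOR_RGB2HSV);m=(cv2.inRange(hsv,(100,110,25),(130,255,255))>0)&(abs(T[...,1])<.04)&(abs(T[...,2])<.04)
    h=m&(T[...,0]>.02);P=T[h];top=P[(abs(P[:,2]-np.percentile(P[:,2],20))<.006)]
    print('hub top',len(top),cv2.minAreaRect(top[:,:2].astype(np.float32)*1000),np.median(top[:,2]))
    A=np.c_[top[:,:2],np.ones(len(top))];c=np.linalg.lstsq(A,top[:,2],rcond=None)[0];print('tilt',c[:2].round(3))
    y=(cv2.inRange(hsv,(20,110,50),(35,255,255))>0)&(abs(T).max(-1)<.04);print('band tool',y.sum(),np.median(T[y],0).round(4) if y.any() else '')
    return s,d,C,T
E
python3 -c "
from lev import *
lever('w8')"
```

```text
13.45 [ 0.4945 -0.2413  0.1697] [ 7.320e-01  6.813e-01 -3.000e-04 -1.400e-03] [-0.   0.5 -4.7] [ 0.01  0.06 -0.05] 0.16774486736927224 88.15423965454102
hub top 16558 ((53.0869026184082, 0.4444904327392578), (54.25923156738281, 66.13309478759766), 89.91631317138672) -0.014072640145218529
tilt [-0.03  0.  ]
band tool 432 [ 0.0004  0.0001 -0.0103]
```

Request:
step_arm(commands=[{"gripper": 1,"x": 15,"y": 1,"z": 0,"spin": 0},{"gripper": 1,"x": 30,"y": 1,"z": 0,"spin": 0},{"gripper": 1,"x": 42,"y": 1,"z": 0,"spin": 0},{"gripper": 1,"x": 45,"y": 1,"z": 0,"spin": 0},{"gripper": 1,"x": 45,"y": 1,"z": 0,"spin": 0},{"gripper": 1,"x": 45,"y": 1,"z": 0,"spin": 0},{"gripper": 1,"x": 45,"y": 1,"z": 0,"spin": 0},{"gripper": 1,"x": 42,"y": 1,"z": 0,"spin": 0},{"gripper": 1,"x": 32,"y": 1,"z": 0,"spin": 0},{"gripper": 1,"x": 20,"y": 1,"z": 0,"spin": 0}])

```text
time: 14.5
eef_pos: [0.5298, 0.1208, 0.1698]
tcp_rot: [0.731, 0.682, -0.001, -0.001]
contact_force: [0.2, -0.1, -4.8]
opening: 0.165
finger_force: 88.1
```

Request:
step_arm(commands=[{"gripper": 1,"x": 0,"y": 0,"z": 0,"spin": 2},{"gripper": 1,"x": 0,"y": 0,"z": 0,"spin": 3},{"gripper": 1,"x": 0,"y": 0,"z": 0,"spin": 3},{"gripper": 1,"x": 0,"y": 0,"z": 0,"spin": 1.8},{"gripper": 1,"x": 0,"y": 0,"z": 0,"spin": 0},{"gripper": 1,"x": 0,"y": 0,"z": 0,"spin": 0},{"gripper": 1,"x": 0,"y": 0,"z": 0,"spin": 0},{"gripper": 1,"x": 0,"y": 0,"z": 0,"spin": 0},{"gripper": 1,"x": 0,"y": 0,"z": 0,"spin": 0},{"gripper": 1,"x": 0,"y": 0,"z": 0,"spin": 0}])

```text
time: 15.5
eef_pos: [0.5313, 0.1175, 0.1714]
tcp_rot: [0.788, 0.616, 0.0, 0.0]
contact_force: [0.2, 0.8, -4.8]
opening: 0.164
finger_force: 88.1
```

```bash
python3 -c "
from lev import *
s,d,C,T=lever('w9')
M=R.from_quat(s['tcp_rot']).as_matrix();hub=s['eef_pos']+M@[.0592,0,.022];eye=s['eef_pos']+M@[-.131,0,.022]
print('hub',hub,'want .5446 .1757','eye',eye,'want .4986 -.0085')
print('TCP shift tool mm',(M.T@(np.array([.5303,.1183,.139])-s['eef_pos'])*1000).round(1))
"
```

```text
15.5 [0.5313 0.1175 0.1714] [0.7875 0.6163 0.     0.    ] [ 0.2  0.8 -4.8] [-0.05  0.02  0.  ] 0.16411471805291086 88.07905912399292
hub top 16586 ((53.16483688354492, 0.4571495056152344), (66.257568359375, 54.308719635009766), 0.2400529682636261) -0.014084671921941487
tilt [-0.03 -0.  ]
band tool 432 [ 0.0004  0.0001 -0.0103]
hub [0.54552956 0.17491603 0.14939899] want .5446 .1757 eye [ 0.49982153 -0.00971012  0.14938986] want .4986 -.0085
TCP shift tool mm [ 0.6 -1.2 32.4]
```

Request:
step_arm(commands=[{"gripper": 1,"x": 1,"y": -1,"z": 3,"spin": 0},{"gripper": 1,"x": 0,"y": 0,"z": 6,"spin": 0},{"gripper": 1,"x": 0,"y": 0,"z": 8,"spin": 0},{"gripper": 1,"x": 0,"y": 0,"z": 8,"spin": 0},{"gripper": 1,"x": 0,"y": 0,"z": 5,"spin": 0},{"gripper": 1,"x": 0,"y": 0,"z": 2,"spin": 0},{"gripper": 1,"x": 0,"y": 0,"z": 0,"spin": 0},{"gripper": 1,"x": 0,"y": 0,"z": 0,"spin": 0},{"gripper": 1,"x": 0,"y": 0,"z": 0,"spin": 0},{"gripper": 1,"x": 0,"y": 0,"z": 0,"spin": 0}])

```text
time: 16.55
eef_pos: [0.5308, 0.1187, 0.1398]
tcp_rot: [0.787, 0.616, 0.0, 0.0]
contact_force: [0.3, -1.6, -4.2]
opening: 0.167
finger_force: 88.1
```

```bash
python3 -c "
from lev import *
s,d,C,T=lever('w10')
M=R.from_quat(s['tcp_rot']).as_matrix();print('hub',s['eef_pos']+M@[.0592,0,.022],'eye',s['eef_pos']+M@[-.131,0,.022],'dq',abs(s['dq']).max())
t=cam('side');x=t['color'][120:340,150:400,::-1];cv2.imwrite('pics/s10.png',cv2.resize(x,None,fx=3,fy=2.6)[:600,:800])
"
```

```text
16.55 [0.5308 0.1187 0.1398] [7.875e-01 6.163e-01 3.000e-04 3.000e-04] [ 0.3 -1.6 -4.2] [ 0.01 -0.03 -0.03] 0.16746948602756778 88.08613300323486
hub top 16603 ((53.162940979003906, 0.44617271423339844), (54.11423873901367, 66.25263977050781), 89.95509338378906) -0.014078859731025828
tilt [-0.03  0.  ]
band tool 433 [ 0.0004  0.0001 -0.0103]
hub [0.54506831 0.17618114 0.11778038] eye [ 0.49936484 -0.00844614  0.11773786] dq 0.001842305399044934
```

View pics/s10.png

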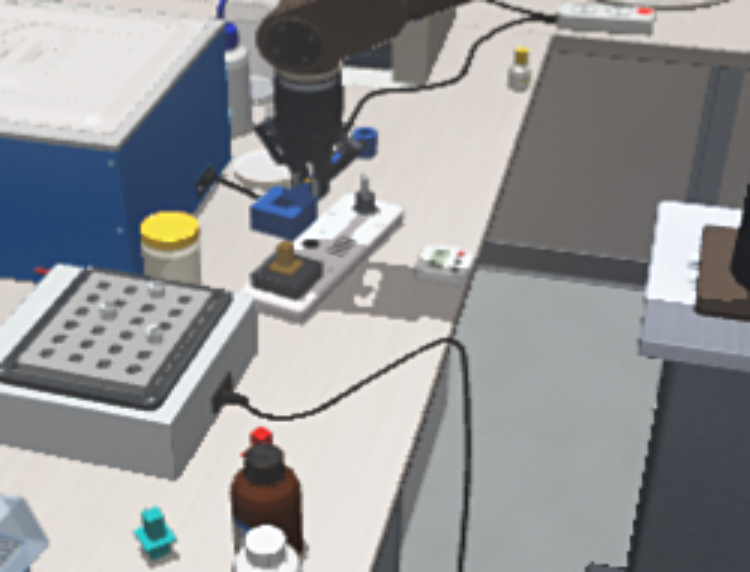

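The side view shows the lever level with its hub (285,210) over the seated plug (287,258) and its eye (365,142) over the pin (365,190). The bystanders are undisturbed, so I'm handing in.

```bash
python3 -c "
from plant import *
print(sign_off())"
```

```text
the job is handed in; nothing more can be done
None
```

The job is handed in at about 17 s on the robot's clock. The plug is home in the socket and released, and the arm holds the lever level by its yellow band, hub hole and eye each within about 1 mm of the plug and pin and the hub about 31 mm above the plug, by my measurements; sign-off returned no verdict.

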